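# Seat the mould block in the drilling jig and swing the latch behind it

### The arm

A 6-joint arm with a two-finger parallel gripper is mounted at the origin on a cart in front of the work surface, level with it; the furniture and walls round the work are solid. World frame = base frame: x ahead of the robot, y to its left, z up, the work surface at z = 0. Lengths are in m, angles in rad, forces in N, time in s.
With the tool pointing down it reaches from about 0.35 to 0.85 m from the base axis. Payload 8.1 kg.
Tool frame: the origin (TCP) lies at the very end of the fingers, on their centre line; the grasp point (between the pads) lies 19 mm behind it; z points along the fingers, y is the line along which they close (so a half turn about z gives the same grasp; the last joint's range is limited). The gripper opens to 93 mm and grips with 3 to 60 N. Pads are 15 mm wide; open, the fingers measure 128 mm over their backs; the gripper's body (75 mm by 188 mm) begins 65 mm behind the grasp point.
Start: joints at [-1.434, 0.13, 1.488, -0, 1.523, -0.085], TCP at [0.132, -0.585, 0.219] pointing down, gripper open.
Joint ranges: [-2.96, 2.96], [-0.89, 2.26], [0.02, 2.5], [-1.34, 4.48], [0, 2.73], [-2.66, 2.66]. Speed limits (rad/s): [2.39, 2.39, 2.79, 3.14, 3.14, 3.14].

### API

Orientations are given as a rotation vector (axis times angle).
In Python, from plant import monitor, eyes, ticket gives the robot as it stands.
- The arm moves only by the tool arm_command, never from a script. Its argument "deltas" is a list that holds one entry, the list of rows, each a list of 6 numbers: the shift along the world's x, y, z in cm, then the turn, a rotation vector about the world's x, y, z in degrees. In form: [[[tx, ty, tz, rx, ry, rz], ...]]. A call has 1 to 12 rows; each row shifts and turns the commanded pose from where the row before left it; what a row does not reach is not made up. A row lasts 1/12 s, in which the tool goes at most 41.7 mm and 7.16 degrees, less where a joint would pass 70% of its speed; a pose out of reach is approached as far as the arm can. A call is refused whole if a number of a shift passes 4.17 or a number of a turn 7.16, either way. A call with a gripper value outside its range is refused whole. "gripper" is the opening, from -1 (shut) to 1 (fully open), set as the call begins (left out, the last holds). The fingers move at their own pace and stop on an object; "squeeze" is the grip in N (left out, the last holds). Time passes only in rows, so rows that do not move let the fingers close. It gives the time, the measured TCP pose, the force, the opening and the grip force at its end, in the units of the state.
- monitor.read_state(): the state, without advancing time (a new reading comes with each control period).
- eyes.read_camera(name): name is "scene" or "top" or "wrist"; returns the picture (400x640x3 uint8, blue, green, red); there is no depth.
- eyes.camera_model(name): a dict with "fx", "fy", "cx", "cy" (pixels), "rvec" (rotation vector, rad) and "tvec" (3), from world to camera coordinates, as OpenCV has them. Camera axes: x right, y down, z forward; pixel columns grow to the right and rows downward; lengths in m; the calibration is good to about 2 mm. The wrist camera is an equidistant fisheye: a pixel r from the principal point sees the ray r / f radians off the axis. A picture is of the moment at which its call begins: read the wrist's pose just before it. camera_model takes no time and is no camera call; for the wrist camera it gives the pose at the moment of the call.
- ticket.close_job(): hands the job in; it is judged then, once.
The state is a dict: "t": time; "q": joint angles; "dq": joint speeds; "joint_torque": joint torques, N m; "tool_pos": TCP position; "orientation": TCP orientation; "force": force on the tool from outside, world axes, zero at the start; "wrist_torque": the same for the moment, N m; "opening": finger opening in m; "gripper_force": force on a finger pad.
Only numpy, scipy, OpenCV 4.12 (cv2) and the standard library are available. Lean on these libraries where they do the work, as an engineer would, in place of code of your own. Each camera call takes 0.05 s, during which the arm holds its last target. There are 200 camera calls.

### The job

The aluminium mould block lies skewed on the plate of the drilling jig. With the fingertips push it round and in, working on one corner and then the other, until its far long face lies flush along the fence and its left end touches the end stop, and then push the swing latch round behind it until it is fully closed. Only push: the block stays flat on the plate and is not lifted or tipped, the latch stays open until the block is home, and the tools, bottle and tin round the jig stay where they are.

Things in the scene. Friction and masses are not known exactly. Their poses are not given: they have to be found in the camera images.
- drill_jig: Drilling jig fixed to the bench: aluminium plate 270 (x) x 290 (y) x 12 mm with a grid of 8 mm holes, carrying a fence, an end stop and a latch. Origin: centre of the plate's underside, on the bench; x points to the fence (away from the robot), y to the end stop (left), z up. A block that is home has its centre at x +55, y +15 mm in this frame, its axes parallel to the jig's.
- seat (a point): Point at the foot of the fence's inner face where the middle of the block's far face belongs (jig x +100, y +15, z +12 mm). The fence is a steel bar along jig y, inner face at x +100, from y -125 to +75, top 28 mm above the plate's top.
- stop_face (a point): Foot of the end stop's inner face (jig x +65, y +75, z +12 mm). The stop is a steel block from x +43 to +87, 26 mm high above the plate's top; the block's left end belongs against it.
- mould_block: Aluminium block 90 (x) x 120 (y) x 40 mm: four bores and a 2.5 mm recess in its top, two brass-ringed ports in its near long face. About 0.85 kg, too wide to grip; slides on the plate under about 3 to 7 N. Origin: centre of its underside; x is the normal of its far long face, y points to its left end. Starts 60 to 95 mm short of home, 40 to 70 right of it, turned up to 0.7 rad.
- block_face (a point): Middle of the lower edge of the block's far long face (45 mm along x from the block's origin). Friction is about 0.6 everywhere (0.8 to 1.2 times that), so a skewed block whose leading corner already touches the fence can jam when its lagging corner is pushed straight at the fence; it turns freely when the fingertip follows the arc round the leading corner.
- latch (a joint): Swing latch, a level steel bar turning about an upright pivot. 0 = fully open, grows counter-clockwise seen from above, 2.094 rad = fully closed against its stop (bar points to jig -y, across behind the block). From the pivot the bar points to jig angle 2.618 rad + joint value (from jig x towards jig y). Light friction (0.08 N m); it stays where left. Starts between 0 and 0.45 rad.
- latch_hinge (a point): On the latch's pivot axis (jig x -5, y +100 mm), at the height of the bar's top, 25 mm above the plate's top. The bar is 16 mm wide, reaches 96 mm from the pivot, and lies 9 to 25 mm above the plate's top. On its block side, 62 mm from the pivot, a pressure pad stands 14 mm out from the bar's middle line; closed, it clears a block that is home by 1 mm.
- latch_post (a point): Middle of the top of the latch's black thumb post, a pin 15 mm thick standing 28 mm up from the bar's top near its free end, 86 mm from the pivot (this point is 53 mm above the plate's top).
- hex_keys: Folding hex key set with a red case, 30 x 90 x 26 mm, on the bench left of the jig. Origin: centre of its underside. To be left alone.
- spanner_13: Combination spanner, 34 x 167 x 8 mm, on the bench right of the jig. Origin: centre of its underside. To be left alone.
- screw_tin: Green striped tin, 70 mm across, 62 high, on the bench right of the fence. Origin: centre of its underside. To be left alone.
- oil_bottle: Red oil bottle, 38 mm across, 124 high, on the bench left of the fence. Origin: centre of its underside. To be left alone.
- tape_measure: Yellow tape measure, 37 x 80 x 62 mm, on the bench beside the near right corner of the jig. Origin: centre of its underside. To be left alone.
- sanding_block: Orange sanding block, 64 x 112 x 33 mm, on the bench to the left, in front. Origin: centre of its underside. To be left alone.
- g_clamp: Blue G clamp lying flat, 128 x 83 x 18 mm, on the bench farther right. Origin: centre of its underside. To be left alone.

How it is judged:
On the way:
1. the block is home: flush along the fence and against the end stop, with the latch still open (x of block_face in the frame of drill_jig above 0.097 m and y of block_face in the frame of drill_jig above 0.0115 m and angle between the x axis of mould_block and the x axis of drill_jig, either way round below 0.03 rad and value of joint latch below 1 rad), for 0.2 s.
At the end, for the whole second after the job is handed in: The block lies flat on the plate, its far long face within 3 mm of the fence and within 0.03 rad of parallel, its left end within 3.5 mm of the end stop, at rest; the latch is closed (2.03 rad or more) (value of joint latch above 2.03 rad and x of block_face in the frame of drill_jig above 0.097 m and y of block_face in the frame of drill_jig above 0.0115 m and angle between the x axis of mould_block and the x axis of drill_jig, either way round below 0.03 rad and angle between mould_block's own z axis and vertical below 0.04 rad and z of mould_block in the frame of drill_jig below 0.015 m and linear speed of mould_block below 0.01 m/s); the robot touches nothing.
It fails at once if the block is lifted (more than 8 mm) or tipped (more than 0.2 rad) (z of mould_block in the frame of drill_jig above 0.02 m or angle between mould_block's own z axis and vertical above 0.2 rad).
It fails at once if the block is pushed with the arm or the gripper's body instead of the fingers (contact force between the arm and mould_block above 5 N).
It fails at once if the latch is swung shut while the block is not home (value of joint latch above 1.3 rad and (x of block_face in the frame of drill_jig below 0.09 m or y of block_face in the frame of drill_jig below 0.005 m)).
It fails at once if something that should be left alone is moved by more than 20 mm (distance of any of hex_keys, spanner_13, screw_tin, oil_bottle, tape_measure, sanding_block, g_clamp from where it was at the start of the episode above 0.02 m).
It also fails if it takes over 64 s, if anything falls off the work surface, if the arm or the gripper's body presses on something with over 40 N, if the wrist force passes 120 N, or if a joint passes its speed limit or range.

## Working session

There is one attempt and no reset: what is moved stays moved. The work goes in short steps, Python scripts to look and compute and a tool call to move; the robot and the scene stay as the last step left them, time stands still between calls to the robot, and variables do not carry over. Pictures are saved under pics/ and viewed, at most 10 in all, crops included, and the job is handed in when it is done.

Besides the shell and the picture viewer there is one more tool, called after "Request:" as name([rows], argument=value, ...), one row to a line, values as JSON. arm_command: Moves the arm, as the interface text tells. Its arguments: {"type":"object","properties":{"deltas":{"type":"array"},"gripper":{"type":"number"},"squeeze":{"type":"number"}},"required":["deltas"]}

```bash
ls; mkdir -p pics; python3 - <<'E'
from plant import monitor, eyes
import cv2
for n in("top","scene"):
    im=eyes.read_camera(n); cv2.imwrite(f"pics/{n}0.png",im)
    m=eyes.camera_model(n); print(n,m)
s=monitor.read_state();print(s)
E
```

```text
pics
top {'fx': 415.77618173262937, 'fy': 415.77618173262937, 'cx': 321.05112660373226, 'cy': 199.70957080769546, 'rvec': array([ 2.17248127, -2.12110413,  0.13566948]), 'tvec': array([-0.0443706 ,  0.55274762,  1.12773416])}
scene {'fx': 520.7782635611342, 'fy': 520.7782635611342, 'cx': 314.49167733156054, 'cy': 184.08551053179596, 'rvec': array([ 1.15189755, -2.16083172,  1.10389733]), 'tvec': array([0.27366733, 0.31973814, 1.4224494 ])}
{'t': 0.1, 'q': array([-1.43442053e+00,  1.31086587e-01,  1.48923485e+00,  2.01710548e-06,
        1.52299586e+00, -8.54214881e-02]), 'dq': array([-8.76045348e-05, -2.41682662e-03, -2.24547846e-03,  1.95190412e-03,
       -6.34682425e-04,  1.74633195e-03]), 'joint_torque': array([ 4.72055744e-04, -5.61344433e+01, -4.93098235e+01,  7.70277763e-02,
        2.90545332e-02, -8.23369464e-05]), 'tool_pos': array([ 0.13192583, -0.58476019,  0.21765638]), 'orientation': array([-3.12058046e+00, -3.47493702e-01,  6.58119770e-05]), 'force': array([ 0.58148221,  1.30347797, -0.07611639]), 'wrist_torque': array([ 0.02902166,  0.02368454, -0.00143582]), 'gripper_force': 0.0, 'opening': 0.09295160219816272}
```

View pics/top0.png

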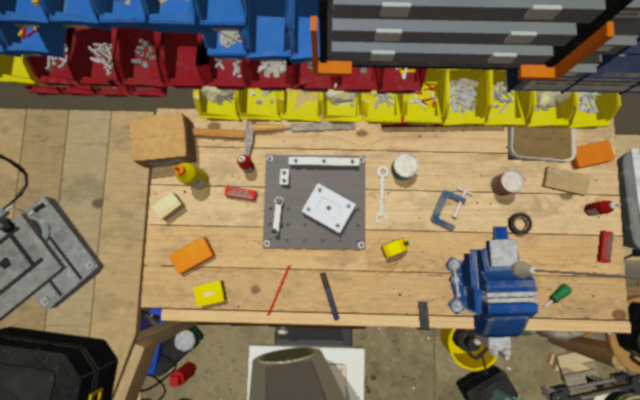

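View pics/scene0.png

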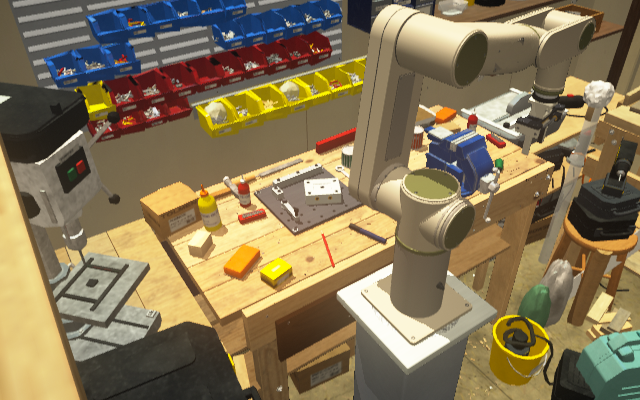

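Top view: dark jig plate at about cols 264–365, rows 155–248. The block is near (330,208), the fence at row 160, the stop at (284,177), and the latch from about (279,202) to (277,230). Next I'll measure these.

```bash
cat > h.py <<'E'
import numpy as np, cv2
from plant import monitor, eyes
def ray(name,px,z,m=None):
    m=m or eyes.camera_model(name)
    R=cv2.Rodrigues(np.array(m['rvec']))[0];t=np.array(m['tvec']).ravel()
    px=np.atleast_2d(np.asarray(px,float))
    d=np.c_[(px[:,0]-m['cx'])/m['fx'],(px[:,1]-m['cy'])/m['fy'],np.ones(len(px))]@R
    c=-R.T@t
    return c+d*((z-c[2])/d[:,2])[:,None]
def proj(name,P):
    m=eyes.camera_model(name)
    K=np.array([[m['fx'],0,m['cx']],[0,m['fy'],m['cy']],[0,0,1]])
    return cv2.projectPoints(np.atleast_2d(P).astype(float),np.array(m['rvec']),np.array(m['tvec']),K,None)[0].reshape(-1,2)
E
python3 - <<'E'
from h import *
im=cv2.imread("pics/top0.png")
g=im.max(2)
x0,y0,x1,y1=250,145,380,258
c=cv2.resize(im[y0:y1,x0:x1],None,fx=6,fy=5.3,interpolation=cv2.INTER_CUBIC)
c=cv2.resize(im[y0:y1,x0:x1],None,fx=5,fy=5,interpolation=cv2.INTER_CUBIC)
cv2.imwrite("pics/crop0.png",c)
# plate: dark grey mask
hsv=cv2.cvtColor(im,cv2.COLOR_BGR2HSV)
low=((hsv[...,1]<70)).astype(np.uint8); msk=np.zeros_like(low); msk[148:254,256:371]=low[148:254,256:371]
msk=cv2.morphologyEx(msk,cv2.MORPH_OPEN,np.ones((5,5)))
cs=cv2.findContours(msk,0,2)[0]; k=max(cs,key=cv2.contourArea)
print("plate",cv2.minAreaRect(k),ray("top",cv2.boxPoints(cv2.minAreaRect(k)),.012).round(4))
b=np.zeros_like(low); b[:]=(g>135)&(hsv[...,1]<60); b[:170]=0;b[245:]=0;b[:,:296]=0;b[:,360:]=0
b=cv2.morphologyEx(b,cv2.MORPH_CLOSE,np.ones((5,5)));
k=max(cv2.findContours(b,0,2)[0],key=cv2.contourArea)
r=cv2.minAreaRect(k);print("block",r,ray("top",cv2.boxPoints(r),.052).round(4),ray("top",r[0],.052))
print(np.degrees(0),eyes.camera_model("top")['cx'],proj("top",[[.5,0,0],[.6,0,0],[.5,.1,0]]))
E
```

```text
plate ((313.5, 201.5), (93.0, 101.0), 90.0) [[ 0.6844  0.1412  0.012 ]
 [ 0.691  -0.1523  0.012 ]
 [ 0.4227 -0.1552  0.012 ]
 [ 0.4158  0.1296  0.012 ]]
block ((328.1661682128906, 207.09347534179688), (45.703243255615234, 34.2093391418457), 29.357755661010742) [[ 0.5194  0.0264  0.052 ]
 [ 0.604  -0.0177  0.052 ]
 [ 0.5437 -0.1293  0.052 ]
 [ 0.4604 -0.0845  0.052 ]] [[ 0.53155709 -0.05142475  0.052     ]]
0.0 321.05112660373226 [[309.86794931 219.7021491 ]
 [310.83371593 185.40517127]
 [275.13400509 218.87797961]]
```

View pics/crop0.png

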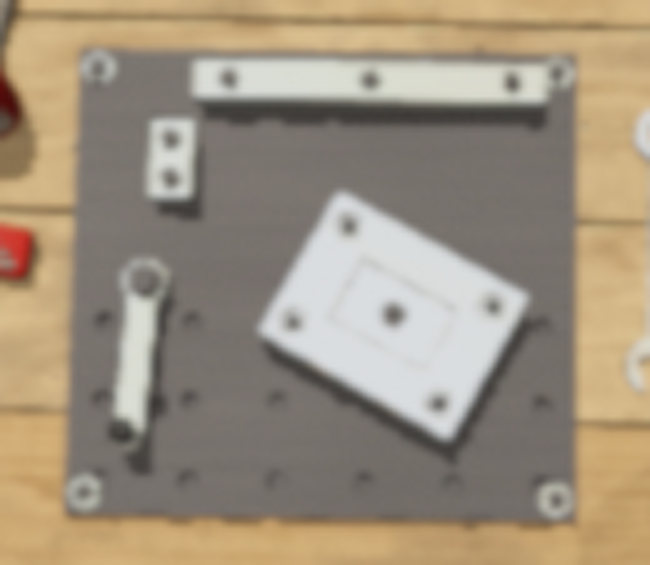

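The crop shows the plate corners at (82,52), (575,55), (574,520) and (66,517). The block's top corners are at (342,190), (529,297), (452,443) and (259,329). The latch pivot is at (144,280) and the post at (122,430).

```bash
python3 - <<'E'
from h import *
f=lambda p:(np.array(p,float)+.5)/5-.5+[250,145]
P=ray("top",f([(82,52),(575,55),(574,520),(66,517)]),.012); print(P.round(4))
F=ray("top",f([(192,102),(548,105)]),.040); S=ray("top",f([(194,118),(190,202)]),.038)
print("fence",F.round(4),"stop",S.round(4))
c=P.mean(0)[:2]
ax=lambda a,b:np.arctan2(*(a-b)[[1,0]])
print("yaws: sides",ax(P[0],P[3]),ax(P[1],P[2]),"tops",ax(P[0],P[1])-np.pi/2,ax(P[3],P[2])-np.pi/2,"fence",ax(F[0],F[1])-np.pi/2,"stop",ax(S[0],S[1]),c)
screws=ray("top",f([(98,68),(558,73),(555,499),(84,492)]),.014);print("screws",screws.round(4),screws.mean(0),ax(screws[0],screws[3]),ax(screws[1],screws[2]),ax(screws[0],screws[1])-np.pi/2,ax(screws[3],screws[2])-np.pi/2)
B=ray("top",f([(342,190),(529,297),(452,443),(259,329)]),.052);print("B",B.round(4),B.mean(0),ax(B[0],B[1])-np.pi/2,ax(B[3],B[2])-np.pi/2,ax(B[0],B[3]),ax(B[1],B[2]))
L=ray("top",f([(144,280)]),.037);print("hinge",L,"post",ray("top",f([(122,430)]),.065))
E
```

```text
[[ 0.6846  0.1325  0.012 ]
 [ 0.6893 -0.1541  0.012 ]
 [ 0.421  -0.1563  0.012 ]
 [ 0.4158  0.1301  0.012 ]]
fence [[ 0.6502  0.0648  0.04  ]
 [ 0.6531 -0.1365  0.04  ]] stop [[0.6414 0.0635 0.038 ]
 [0.5932 0.0641 0.038 ]]
yaws: sides 0.0087367776650648 0.008206323207539357 tops 0.01633317948906221 0.018436923678675887 fence 0.014154481803057006 stop -0.011640261407290624 [ 0.55266804 -0.01194784]
screws [[ 0.6748  0.1225  0.014 ]
 [ 0.6779 -0.1442  0.014 ]
 [ 0.4325 -0.1453  0.014 ]
 [ 0.43    0.1203  0.014 ]] [ 0.55379106 -0.01168156  0.014     ] 0.009020164986115386 0.004529267461663214 0.011512521081198157 0.00943687326577547
B [[ 0.5995 -0.0216  0.052 ]
 [ 0.5419 -0.1264  0.052 ]
 [ 0.4604 -0.0854  0.052 ]
 [ 0.5206  0.0222  0.052 ]] [ 0.53062171 -0.05281029  0.052     ] -0.5024288639096401 -0.5103814709602592 -0.50698933529661 -0.46634566691475016
hinge [[0.54838035 0.08839543 0.037     ]] post [[0.46243874 0.09397724 0.065     ]]
```

Request:
arm_command([
  [[0, 0, 3.3, 0, 0, 0], [0, 0, 3.3, 0, 0, 0], [0, 0, 3.3, 0, 0, 0], [1.35, 2.38, 0, 0, 0, -1.7], [1.35, 2.38, 0, 0, 0, -1.7], [1.35, 2.38, 0, 0, 0, -1.7], [1.35, 2.38, 0, 0, 0, -1.7], [1.35, 2.38, 0, 0, 0, -1.7], [1.35, 2.38, 0, 0, 0, -1.7], [1.35, 2.38, 0, 0, 0, -1.7], [1.35, 2.38, 0, 0, 0, -1.7], [1.35, 2.38, 0, 0, 0, -1.7]],
], gripper=0.4)

```text
t: 1.1
tool_pos: [0.2538, -0.3697, 0.3172]
orientation: [-3.14, 0.074, 0.0]
force: [0.1, -0.6, 0.3]
opening: 0.0652
gripper_force: 0.0
```

Request:
arm_command([
  [[1.35, 2.38, 0, 0, 0, -1.7], [1.35, 2.38, 0, 0, 0, -1.7], [1.35, 2.38, 0, 0, 0, -1.7], [1.35, 2.38, 0, 0, 0, -1.7], [1.35, 2.38, 0, 0, 0, -1.7], [1.35, 2.38, 0, 0, 0, -1.7], [1.35, 2.38, 0, 0, 0, -1.7], [1.35, 2.38, -2, 0, 0, -1.7], [1.35, 2.38, -2, 0, 0, -1.7], [1.35, 2.38, -2, 0, 0, -1.7], [1.35, 2.38, -2, 0, 0, -1.7], [1.35, 2.38, -2, 0, 0, -1.7]],
])

```text
t: 2.1
tool_pos: [0.4157, -0.0841, 0.2165]
orientation: [3.078, -0.628, -0.0]
force: [1.0, -0.1, 0.4]
opening: 0.0651
gripper_force: 0.0
```

Request:
arm_command([
  [[1.35, 2.38, -2, 0, 0, -1.7], [1.35, 2.38, -2, 0, 0, -1.7], [1.35, 2.38, -2, 0, 0, -1.7], [0, 0, -3, 0, 0, 0], [0, 0, -3, 0, 0, 0], [0, 0, -3, 0, 0, 0], [0, 0, -2, 0, 0, 0], [0, 0, -1.2, 0, 0, 0], [0, 0, 0, 0, 0, 0]],
])

```text
t: 2.85
tool_pos: [0.4528, -0.0136, 0.0319]
orientation: [3.047, -0.762, -0.01]
force: [0.6, -0.3, 0.1]
opening: 0.0649
gripper_force: 0.0
```

```bash
cat > look.py <<'E'
from h import *
import sys
def shot(n,view=True):
    im=eyes.read_camera("top")
    c=cv2.resize(im[145:258,250:380],None,fx=5,fy=5,interpolation=cv2.INTER_CUBIC)
    cv2.imwrite(f"pics/{n}.png",c); return im
if __name__=="__main__":
    s=monitor.read_state(); print(s['t'],s['tool_pos'].round(4),s['orientation'].round(3),s['force'].round(1))
    shot(sys.argv[1])
E
python3 look.py a1
```

```text
2.85 [ 0.4528 -0.0136  0.0319] [ 3.047 -0.762 -0.01 ] [ 0.6 -0.3  0.1]
```

View pics/a1.png

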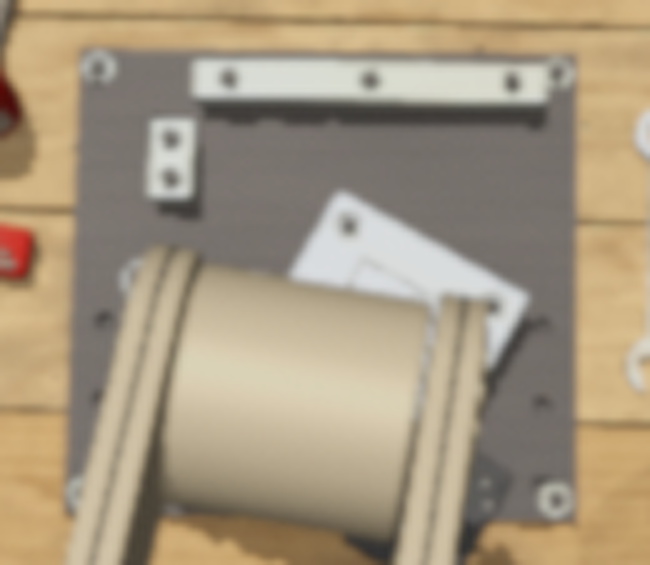

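The view is mostly hidden by the arm. The block's visible corners, (342,190) and (529,297), are unchanged, so I can close onto the near face.

Request:
arm_command([
  [[0, 0, -0.6, 0, 0, 0], [0.7, -0.37, 0, 0, 0, 0], [0.7, -0.37, 0, 0, 0, 0], [0.7, -0.37, 0, 0, 0, 0], [0.4, -0.21, 0, 0, 0, 0], [0.3, -0.16, 0, 0, 0, 0], [0.2, -0.11, 0, 0, 0, 0], [0.2, -0.11, 0, 0, 0, 0], [0.2, -0.11, 0, 0, 0, 0]],
])

```text
t: 3.65
tool_pos: [0.4893, -0.0319, 0.0295]
orientation: [-3.047, 0.762, 0.004]
force: [-4.8, 2.5, 4.7]
opening: 0.0652
gripper_force: 3.1
```

Request:
arm_command([
  [[0.22, -0.33, 0, 0, 0, 2.4], [0.22, -0.33, 0, 0, 0, 2.4], [0.22, -0.33, 0, 0, 0, 2.4], [0.22, -0.33, 0, 0, 0, 2.4], [0.28, -0.29, 0, 0, 0, 2.4], [0.28, -0.29, 0, 0, 0, 2.4], [0.28, -0.29, 0, 0, 0, 2.4], [0.28, -0.29, 0, 0, 0, 2.4]],
])

```text
t: 4.32
tool_pos: [0.5093, -0.0571, 0.0294]
orientation: [-3.132, 0.241, 0.004]
force: [-4.7, 2.2, 2.9]
opening: 0.0653
gripper_force: 2.5
```

Request:
arm_command([
  [[0.32, -0.24, 0, 0, 0, 2.4], [0.32, -0.24, 0, 0, 0, 2.4], [0.32, -0.24, 0, 0, 0, 2.4], [0.32, -0.24, 0, 0, 0, 2.2], [0, 0, 0, 0, 0, 0]],
])

```text
t: 4.73
tool_pos: [0.5228, -0.0671, 0.0295]
orientation: [3.141, 0.016, -0.002]
force: [-2.8, -1.0, 2.2]
opening: 0.0653
gripper_force: 1.4
```

```bash
python3 look.py a2
```

```text
4.7333 [ 0.5228 -0.0671  0.0295] [ 3.141e+00  1.600e-02 -2.000e-03] [-2.8 -1.   2.2]
```

View pics/a2.png

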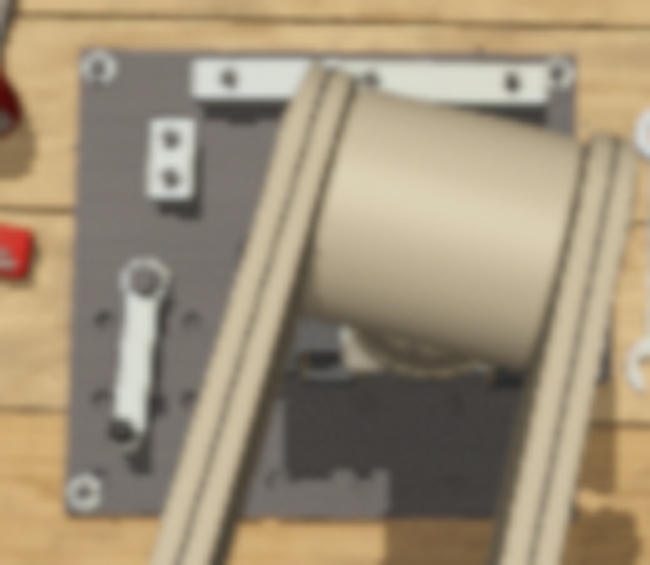

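The arm hides the block, but the contact force says the fingers are still on its near face. The latch is untouched. I'll push it toward the fence with a slight leftward slant.

Request:
arm_command([
  [[0.35, 0.1, 0, 0, 0, 0], [0.35, 0.1, 0, 0, 0, 0], [0.35, 0.1, 0, 0, 0, 0], [0.35, 0.1, 0, 0, 0, 0], [0.35, 0.1, 0, 0, 0, 0], [0.35, 0.1, 0, 0, 0, 0], [0.35, 0.1, 0, 0, 0, 0], [0.3, 0.1, 0, 0, 0, 0], [0, 0, 0, 0, 0, 0]],
])

```text
t: 5.53
tool_pos: [0.5512, -0.0583, 0.0298]
orientation: [-3.141, -0.014, -0.001]
force: [-0.4, -0.1, -0.8]
opening: 0.0651
gripper_force: 0.4
```

Request:
arm_command([
  [[-1.5, 0, 0, 0, 0, 0], [-1.5, 0, 0, 0, 0, 0], [-1, -2, 3, 0, 0, 0], [0, -3, 3.5, 0, 0, 0], [0, -3, 3.5, 0, 0, 0], [0, -3, 3, 0, 0, 7.1], [0, -3, 2, 0, 0, 7.1], [0, -3, 0, 0, 0, 7.1], [0, 0, 0, 0, 0, 7.1]],
])

```text
t: 6.28
tool_pos: [0.5122, -0.2281, 0.176]
orientation: [3.034, 0.787, 0.008]
force: [0.1, 0.3, -1.2]
opening: 0.0648
gripper_force: 0.0
```

```bash
python3 look.py a3
```

```text
6.2833 [ 0.5122 -0.2281  0.176 ] [3.034 0.787 0.008] [ 0.1  0.3 -1.2]
```

View pics/a3.png

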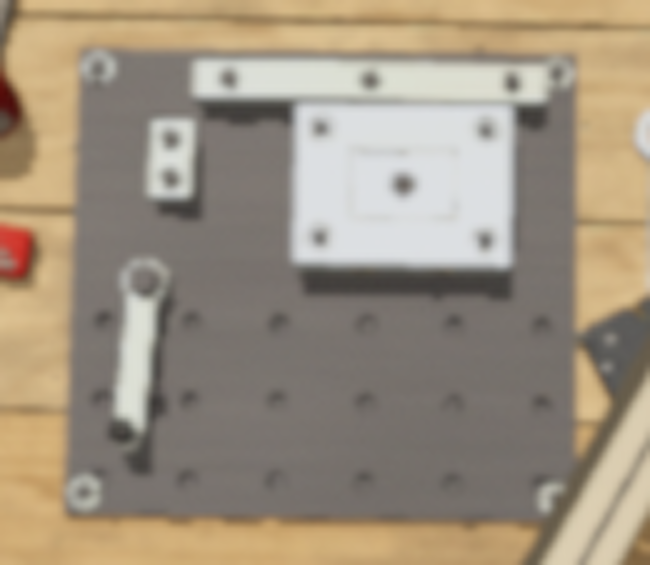

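The block is now parallel to the fence and nearly touching it, with top corners at (293,102), (514,104), (513,268) and (292,267). What remains is the push left to the stop.

```bash
python3 - <<'E'
from h import *
f=lambda p:(np.array(p,float)+.5)/5-.5+[250,145]
B=ray("top",f([(293,102),(514,104),(513,268),(292,267)]),.052);print(B.round(4),B.mean(0))
im=cv2.imread("pics/top0.png");hsv=cv2.cvtColor(im,cv2.COLOR_BGR2HSV)
for n,p in dict(spanner=(380,195),tin=(404,166),tape=(395,248)).items(): print(n,ray("top",p,.04 if n!='spanner' else .005))
E
```

```text
[[ 0.6488  0.0071  0.052 ]
 [ 0.6505 -0.1166  0.052 ]
 [ 0.5579 -0.1173  0.052 ]
 [ 0.5556  0.005   0.052 ]] [ 0.60320853 -0.05547193  0.052     ]
spanner [[ 0.57572906 -0.2002939   0.005     ]]
tin [[ 0.65477466 -0.26289247  0.04      ]]
tape [[ 0.42413408 -0.23763213  0.04      ]]
```

Request:
arm_command([
  [[1, 0.9, 0, 0, 0, 7.1], [1, 0.9, 0, 0, 0, 7.1], [1, 0.9, 0, 0, 0, 7.1], [1, 0.9, 0, 0, 0, 7.1], [1, 0.9, 0, 0, 0, 7.1], [1, 0.9, 0, 0, 0, 7.1], [1, 0.9, 0, 0, 0, 7.1], [1, 0.9, 0, 0, 0, 7.1], [0.8, 0.8, 0, 0, 0, 4.8], [0, 0, -2, 0, 0, 0], [0, 0, -2, 0, 0, 0], [0, 0, 0, 0, 0, 0]],
], gripper=-0.15)

```text
t: 7.33
tool_pos: [0.5964, -0.1404, 0.128]
orientation: [-2.21, -2.226, 0.003]
force: [-0.9, 0.5, -1.0]
opening: 0.0394
gripper_force: 0.0
```

Request:
arm_command([
  [[0.3, -0.6, 0, 0, 0, 0.3], [0, 0, -3, 0, 0, 0], [0, 0, -3, 0, 0, 0], [0, 0, -2.5, 0, 0, 0], [0, 0, -1.5, 0, 0, 0], [0, 0.7, 0, 0, 0, 0], [0, 0.7, 0, 0, 0, 0], [0, 0.5, 0, 0, 0, 0], [0, 0.4, 0, 0, 0, 0], [0, 0.4, 0, 0, 0, 0], [0, 0.4, 0, 0, 0, 0], [0, 0.4, 0, 0, 0, 0]],
])

```text
t: 8.33
tool_pos: [0.6033, -0.1146, 0.0351]
orientation: [2.202, 2.233, 0.001]
force: [-0.2, -6.4, 5.0]
opening: 0.0393
gripper_force: 3.1
```

Request:
arm_command([
  [[0, 0.4, 0, 0, 0, 0], [0, 0.4, 0, 0, 0, 0], [-0.02, 0.4, 0, 0, 0, 0], [0, 0.4, 0, 0, 0, 0], [0, 0.4, 0, 0, 0, 0], [-0.02, 0.4, 0, 0, 0, 0], [0, 0.4, 0, 0, 0, 0], [0, 0.4, 0, 0, 0, 0], [-0.01, 0.4, 0, 0, 0, 0], [0, 0.4, 0, 0, 0, 0], [0, 0.3, 0, 0, 0, 0], [0, 0, 0, 0, 0, 0]],
])

```text
t: 9.33
tool_pos: [0.6025, -0.0708, 0.0346]
orientation: [2.203, 2.234, 0.002]
force: [0.9, -4.3, 2.4]
opening: 0.0394
gripper_force: 1.8
```

Request:
arm_command([
  [[0, 0.3, 0, 0, 0, 0], [0, 0.3, 0, 0, 0, 0], [0, 0.2, 0, 0, 0, 0], [0, 0.2, 0, 0, 0, 0], [0, 0, 0, 0, 0, 0]],
])

```text
t: 9.75
tool_pos: [0.6019, -0.0648, 0.0343]
orientation: [2.202, 2.231, -0.005]
force: [-2.0, -19.9, 3.7]
opening: 0.0393
gripper_force: 10.2
```

Request:
arm_command([
  [[0, -1, 0, 0, 0, 0], [0, -2, 0, 0, 0, 0], [0, -2, 1, 0, 0, 0], [0, 0, 3, 0, 0, -7.1], [0, 0, 3, 0, 0, -7.1], [0, 0, 3, 0, 0, -7.1], [-1, 0, 2, 0, 0, -7.1], [-1.5, 1, 0, 0, 0, -7.1], [-1.5, 1, 0, 0, 0, -7.1], [-1.5, 2, 0, 0, 0, -7.1], [-1.5, 2, 0, 0, 0, -7.1], [-1.5, 2, 0, 0, 0, -7.1]],
], gripper=0.4)

```text
t: 10.75
tool_pos: [0.515, -0.0293, 0.1526]
orientation: [-3.057, -0.721, -0.001]
force: [0.6, 0.9, 0.6]
opening: 0.0648
gripper_force: 0.0
```

Request:
arm_command([
  [[-1.5, 2, 0, 0, 0, -7.1], [0, 2, 0, 0, 0, -7.1], [0, 0, 0, 0, 0, -7.1], [0, 0, 0, 0, 0, -5], [0, 0, 0, 0, 0, 0]],
])

```text
t: 11.17
tool_pos: [0.5007, 0.0105, 0.1528]
orientation: [-3.141, -0.012, -0.001]
force: [0.3, 0.0, 0.4]
opening: 0.0649
gripper_force: 0.0
```

Request:
arm_command([
  [[0, -0.9, -3, 0, 0, 0.3], [0, 0, -3.5, 0, 0, 0], [0, 0, -3.3, 0, 0, 0], [0, 0, -2.5, 0, 0, 0], [1, 0, 0, 0, 0, 0], [1, 0, 0, 0, 0, 0], [1, 0, 0, 0, 0, 0], [0.7, 0, 0, 0, 0, 0], [0.5, 0, 0, 0, 0, 0], [0.4, 0, 0, 0, 0, 0], [0.3, 0, 0, 0, 0, 0], [0, 0, 0, 0, 0, 0]],
])

```text
t: 12.17
tool_pos: [0.5499, 0.0006, 0.0294]
orientation: [3.141, 0.026, -0.0]
force: [-0.5, 0.9, 0.9]
opening: 0.0653
gripper_force: 0.0
```

Request:
arm_command([
  [[0.3, 0, 0, 0, 0, 0], [0.3, 0, 0, 0, 0, 0], [0.2, 0, 0, 0, 0, 0], [0, 0, 0, 0, 0, 0]],
])

```text
t: 12.5
tool_pos: [0.5559, 0.0008, 0.0289]
orientation: [-3.141, -0.025, 0.007]
force: [-9.3, 0.3, 6.3]
opening: 0.0651
gripper_force: 4.5
```

Request:
arm_command([
  [[0.2, 0, 0, 0, 0, 0], [0.2, 0, 0, 0, 0, 0], [0, 0, 0, 0, 0, 0]],
])

```text
t: 12.75
tool_pos: [0.5559, 0.0009, 0.0282]
orientation: [-3.141, -0.025, 0.02]
force: [-28.0, 0.9, 18.9]
opening: 0.0653
gripper_force: 13.7
```

Request:
arm_command([
  [[-1.5, 0, 0, 0, 0, 0], [-2, 0, 0, 0, 0, 0], [-2, 0, 2, 0, 0, 0], [-1, 0, 3, 0, 0, 7], [-1, 0, 3.5, 0, 0, 7], [-1, 1, 3.5, 0, 0, 7], [-0.8, 2, 0, 0, 0, 7], [0, 2, 0, 0, 0, 7], [0, 2, 0, 0, 0, 7], [0, 2, 0, 0, 0, 7], [0, 2, 0, 0, 0, 7], [0, 2, 0, 0, 0, 7]],
])

```text
t: 13.75
tool_pos: [0.4687, 0.1318, 0.1496]
orientation: [2.66, 1.671, 0.001]
force: [-0.0, 0.4, -0.3]
opening: 0.0649
gripper_force: 0.0
```

Request:
arm_command([
  [[0, 2, 0, 0, 0, 7], [0, 2, 0, 0, 0, 7], [0, 0, 0, 0, 0, 7], [0, 0, 0, 0, 0, 0]],
], gripper=-1)

```text
t: 14.08
tool_pos: [0.4686, 0.1718, 0.1494]
orientation: [-2.309, -2.13, -0.0]
force: [1.3, 0.5, 0.2]
opening: 0.0429
gripper_force: 0.0
```

```bash
python3 look.py a4
```

```text
14.0833 [0.4686 0.1718 0.1494] [-2.309 -2.13  -0.   ] [1.3 0.5 0.2]
```

View pics/a4.png

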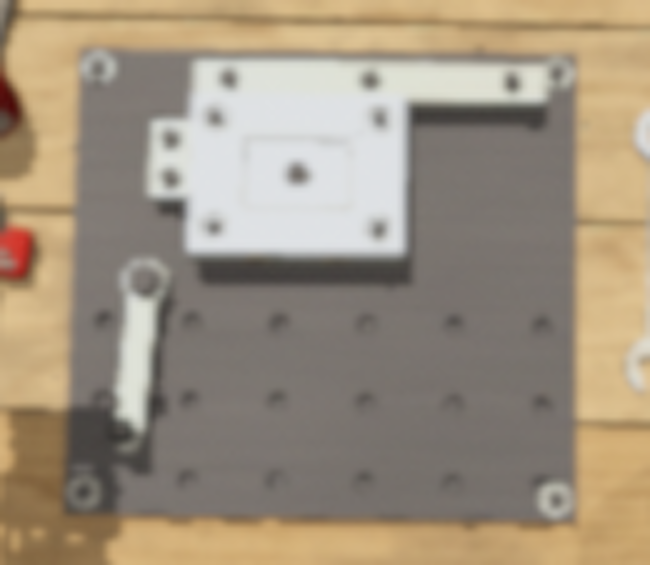

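The view is clear: the block's left end (col 187) meets the stop, its far edge (row 95) is against the fence, and the latch is still open. I'll check the numbers.

```bash
python3 - <<'E'
from h import *
f=lambda p:(np.array(p,float)+.5)/5-.5+[250,145]
im=cv2.imread("pics/a4.png");g=cv2.cvtColor(im,cv2.COLOR_BGR2GRAY).astype(float)
h=lambda v,lo:lo+int(np.argmax(np.abs(np.diff(v))))
# bottom edge rows & right edge cols, gradient peaks
cx=np.arange(215,390,15); by=[h(cv2.GaussianBlur(g,(9,9),0)[235:275,x],235)+.5 for x in cx]
ry=np.arange(120,240,12); rx=[h(cv2.GaussianBlur(g,(9,9),0)[y,390:425],390)+.5 for y in ry]
N=ray("top",f(np.c_[cx,by]),.052);E=ray("top",f(np.c_[rx,ry]),.052)
print("near face",N[:,0].mean(),"slope",-np.polyfit(N[:,1],N[:,0],1)[0],"right end",E[:,1].mean(),np.polyfit(E[:,0],E[:,1],1)[0])
C=ray("top",f([(297,174)]),.0495);print("centre",C)
E
```

```text
near face 0.5620913841178544 slope 0.004017520987895166 right end -0.05714890227407016 0.0048607493860180215
centre [[0.60842116 0.00377242 0.0495    ]]
```

Request:
arm_command([
  [[-0.3, -1.5, 0, 0, 0, 0], [-0.3, -1.5, 0, 0, 0, 0], [0, -1.5, -2, 0, 0, 0], [0, 0, -3, 0, 0, 0], [0, 0, -3, 0, 0, 0], [0, 0, -2.3, 0, 0, 0], [0, 0, 0, 0, 0, 0]],
], gripper=-1)

```text
t: 14.72
tool_pos: [0.4587, 0.1242, 0.0414]
orientation: [-2.321, -2.111, 0.011]
force: [-0.1, -0.2, -0.4]
opening: 0.0002
gripper_force: 0.0
```

```bash
python3 - <<'E'
from h import *
H=np.array([.547,.0881]); s=monitor.read_state(); p=s['tool_pos']; o=s['orientation']; print(p.round(4),o.round(3))
yaw=2*np.arctan2(o[1],o[0])%(2*np.pi);print("yaw",yaw)
th=np.linspace(3.076,3*np.pi/2+.012+.02,15)
u=np.c_[np.cos(th),np.sin(th)];t=np.c_[-np.sin(th),np.cos(th)]
T=H+.086*u-.015*t; print((100*np.diff(np.vstack([p[:2],T]),axis=0)).round(2), np.degrees(th[1]-th[0])); print(T[0],T[-1],th[0]+3*np.pi/2-2*np.pi)
E
```

```text
[0.4587 0.1242 0.0414] [-2.321 -2.111  0.011]
yaw 1.4762442036391672
[[ 0.35 -1.55]
 [-0.18 -1.02]
 [-0.06 -1.04]
 [ 0.06 -1.04]
 [ 0.18 -1.02]
 [ 0.31 -0.99]
 [ 0.42 -0.95]
 [ 0.53 -0.89]
 [ 0.63 -0.82]
 [ 0.73 -0.74]
 [ 0.81 -0.65]
 [ 0.88 -0.55]
 [ 0.94 -0.44]
 [ 0.99 -0.33]
 [ 1.02 -0.21]] 6.82797479729838
[0.46216812 0.10870467] [0.53475921 0.00166411] 1.505203673205104
```

Request:
arm_command([
  [[0.35, -0.8, 0.4, 0, 0, 1.5], [0, -0.75, 0, 0, 0, 0], [-0.18, -1.02, 0, 0, 0, 6.8], [-0.06, -1.04, 0, 0, 0, 6.8], [0.06, -1.04, 0, 0, 0, 6.8], [0.18, -1.02, 0, 0, 0, 6.8], [0.31, -0.99, 0, 0, 0, 6.8], [0.42, -0.95, 0, 0, 0, 6.8], [0.53, -0.89, 0, 0, 0, 6.8], [0, 0, 0, 0, 0, 0]],
])

```text
t: 15.55
tool_pos: [0.4807, 0.039, 0.0523]
orientation: [1.223, 2.89, 0.001]
force: [-0.0, 0.4, 0.7]
opening: 0.0003
gripper_force: 0.0
```

```bash
python3 look.py a5; python3 - <<'E'
from h import *
im=eyes.read_camera("wrist"); cv2.imwrite("pics/w5.png",im)
E
```

```text
15.55 [0.4807 0.039  0.0523] [1.223e+00 2.890e+00 1.000e-03] [-0.   0.4  0.7]
```

View pics/w5.png

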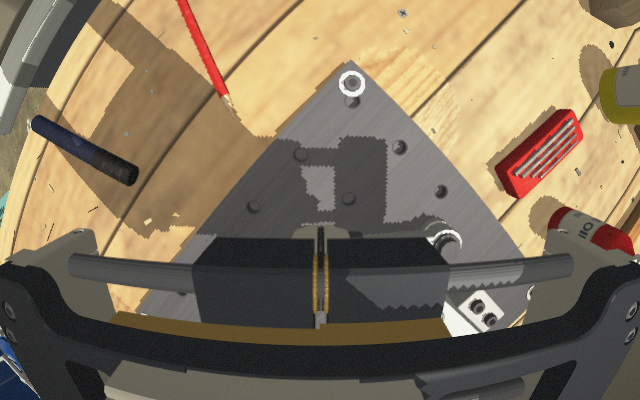

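The wrist view no longer shows the bar at its open angle, and the plate is clear by the pivot at (445,240). So the latch is swinging ahead of the fingers and I'll continue round the arc.

Request:
arm_command([
  [[0.5, -0.82, -0.5, 0, 0, 6.8], [0.6, -0.74, -0.2, 0, 0, 6.8], [0.7, -0.65, 0, 0, 0, 6.8], [0.8, -0.55, 0, 0, 0, 6.8], [0.45, -0.22, 0, 0, 0, 3.4], [0.45, -0.22, 0, 0, 0, 3.4], [0.5, -0.16, 0, 0, 0, 3.4], [0.5, -0.16, 0, 0, 0, 3.4], [0.5, -0.1, 0, 0, 0, 3.4], [0, 0, 0, 0, 0, 0]],
])

```text
t: 16.48
tool_pos: [0.5295, 0.0047, 0.0439]
orientation: [0.053, 3.14, -0.0]
force: [-0.2, 0.7, 0.2]
opening: 0.0003
gripper_force: 0.0
```

Request:
arm_command([
  [[0.3, 0, 0, 0, 0, 2.5], [0.2, 0, 0, 0, 0, 0], [0.2, 0, 0, 0, 0, 0], [0, 0, 0, 0, 0, 0]],
])

```text
t: 16.82
tool_pos: [0.5343, 0.0048, 0.0432]
orientation: [0.012, -3.138, -0.0]
force: [-7.5, -1.7, 4.7]
opening: 0.0003
gripper_force: 3.9
```

Request:
arm_command([
  [[0.2, 0, 0, 0, 0, 0], [0.2, 0, 0, 0, 0, 0], [0, 0, 0, 0, 0, 0]],
])

```text
t: 17.07
tool_pos: [0.5351, 0.0047, 0.0427]
orientation: [0.012, -3.131, -0.0]
force: [-23.4, -1.7, 16.8]
opening: 0.0001
gripper_force: 12.0
```

Hard against the latch stop. I'll retreat straight back, then up and to the right, and check.

Request:
arm_command([
  [[-1.5, 0, 0, 0, 0, 0], [-2, 0, 0, 0, 0, 0], [-2, 0, 2, 0, 0, 0], [-1, 0, 3.5, 0, 0, 0], [0, -2, 3.5, 0, 0, 0], [0, -3, 3, 0, 0, 0], [0, -3, 0, 0, 0, 0], [0, -3.5, 0, 0, 0, 0], [0, -3.5, 0, 0, 0, 0], [0, -3.5, 0, 0, 0, 0], [0, -3, 0, 0, 0, 0], [0, 0, 0, 0, 0, 0]],
])

```text
t: 18.07
tool_pos: [0.4746, -0.2145, 0.1633]
orientation: [-0.007, 3.141, -0.004]
force: [0.2, -0.4, 0.6]
opening: 0.0002
gripper_force: 0.0
```

```bash
python3 look.py a6
```

```text
18.0667 [ 0.4746 -0.2145  0.1633] [-0.007  3.141 -0.004] [ 0.2 -0.4  0.6]
```

View pics/a6.png

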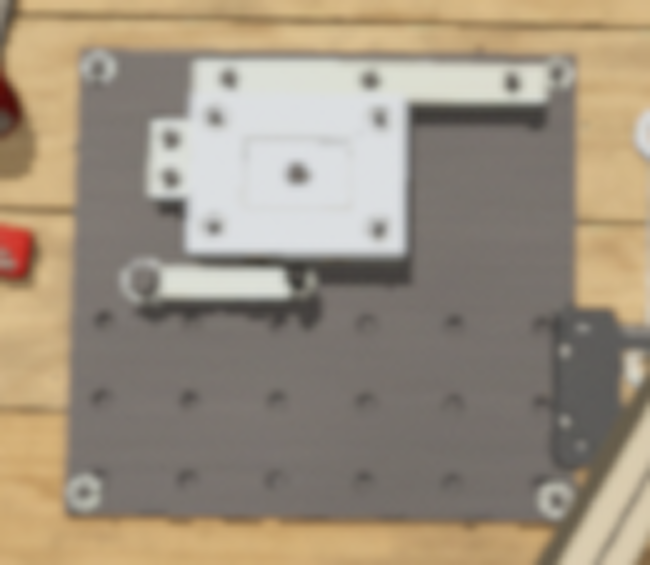

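The latch bar lies level behind the block, from its pivot at (144,281) to its tip at (315,283). The block sits exactly as before, with corners at about (187,95) and (407,255), and the robot is clear. Handing in.

```bash
python3 -c "
from plant import ticket
print(ticket.close_job())"
```

```text
the job is handed in; nothing more can be done
None
```

The block is home, flush along the fence and against the end stop; the latch was pushed round against its stop, and I handed the job in at about 18 s (no verdict was shown).

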